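Clamp a bracket for tapping in the hand-cranked fixture

TASK

Stand the loose black bracket flat on the bed of the clamping fixture, lengthwise between its jaws, then wind the crank clockwise by its free-spinning grip until the moving jaw has pushed the bracket against the far stop and holds it snug: you should feel the crank pull about 4 N harder than it did running free, while at 8 N harder the bracket is close to being crushed. Let go of the crank and leave the other things on the bench where they are.

Things in the scene. Friction and masses are not known exactly. Their poses are not given: they have to be found in the camera images.
- bracket_mid (a point): The loose black bracket: a foot 64 x 44 x 14 mm with an upright boss 30 x 20 mm in the middle, 51 mm high in all, about 0.15 kg. Grip it by the boss, across the 20 mm. This point is its centre, 25.5 mm above its underside; x along the 64 mm, y along the 44 mm, z up. It is alike either way round.
- bed (a point): Point on the fixture's bed floor, 20 mm above the table and 130 mm from the crank axis, over which the bracket can always be set down centred, with 14 mm or more free at either end of its foot. x runs along the bed from the moving jaw to the stop, z up.
- fixture: The clamping fixture, fixed to the table; origin on the table under the crank axis, x along the bed. The bed is a channel 50 mm wide between two rails 12 mm high. The stop, a steel block across the bed up to 46 mm above its floor, has its face anywhere from 180 to 200 mm from the crank axis, set differently for each job and not measured.
- crank_axis (a point): Point on the upright axis of the crank, on top of the grey gearbox (70 mm above the table) at one end of the bed, at the height of the middle of the grip, 111 mm above the table. x points along the bed to the stop.
- grip_mid (a point): Middle of the crank's grip, a black upright cylinder 24 mm in diameter, reaching from 86 to 131 mm above the table, at the end of the steel crank arm (its top 84 mm above the table), 55 mm from the crank axis. It spins freely on its pin, so the hand need not turn. The point is on the cylinder's axis; its own x and y mean nothing.
- crank (a joint): Crank angle, rad, over several turns, growing clockwise seen from above, which closes the jaw 30 mm a turn. At 0 the arm points away from the stop (along -x of crank_axis). The bracket is nipped at 8.5 to 13 rad, after which the pull at the grip climbs by about 0.8 N for each 0.1 rad. Running free it drags about 4.5 N at the grip. Let go, it stays, or eases back until the extra is 4.5 N.
- pad: The pressing pad of the moving jaw, a steel plate 10 x 46 x 34 mm on two stiff springs (20 N a mm, 9 mm of give) in front of the steel jaw block. Its origin is at the middle of the lower edge of its pressing face, 1 mm above the bed floor; it travels along x of the bed, and its face starts 70 to 80 mm from the crank axis.
- plate: Not part of the job, leave it alone: flat black drilled plate, 100 x 70 x 6 mm, lying loose.
- flange: Not part of the job, leave it alone: black ring, 90 mm outside, 60 mm hole, 14 mm high.
- tap_wrench: Not part of the job, leave it alone: steel tap wrench lying flat, a bar 190 mm long with a square middle, 18 mm high.
- screwdriver: Not part of the job, leave it alone: screwdriver with a grey handle, lying flat.
- oil: Not part of the job, leave it alone: white dropper bottle with a black cap, 48 mm wide, 100 mm high, standing.
- tray: Not part of the job, leave it alone: grey two-part tray of screws and nuts, 110 x 80 x 28 mm.
There are look-alikes about, which are no part of the job. Leave any blue look-alike of the part that bears bracket_mid alone.

How it is judged:
By the outcome, as a careful person would: the job done as asked, in the order asked, and still so for the second after the job is handed in, with the robot touching nothing.
It also fails if it takes over 72 s, if anything falls off the work surface, if the arm or the gripper's body presses on something with over 40 N, if the wrist force passes 120 N, or if a joint passes its speed limit or range.

ROBOT

A 7-joint arm with a two-finger parallel gripper is mounted at the origin on the work surface. World frame = base frame: x ahead of the robot, y to its left, z up, the work surface at z = 0. Lengths are in m, angles in rad, forces in N, time in s.
With the tool pointing down it reaches from about 0.425 to 1.025 m from the base axis. Payload 3.6 kg.
Tool frame: the origin (TCP) lies on the centre line of the jaws, within the pads' length; the fingertips stand 22 mm ahead of it and the grasp point (between the pads) lies 3 mm ahead of it; z points along the fingers, x is the direction in which the jaws open and shut, and the axes are right-handed (so a half turn about z gives the same grasp; the last joint's range is limited). The gripper opens to 85 mm and grips with 20 to 120 N. Pads are 22 mm wide; open, the fingers measure 114 mm over their backs; the gripper's body (76 mm by 85 mm) begins 54 mm behind the grasp point. The pads swing forward as they close: fully open they stand 13 mm farther back than shut.
Start: joints at [-1.393, 0.591, 0.048, 1.609, -0.033, 0.943, -0.034], TCP at [0.195, 0.698, 0.253] pointing down, gripper open.
Joint ranges: [-2.69, 2.69], [-0.47, 2.24], [-1.27, 1.36], [0.19, 2.51], [-1.53, 4.68], [0.08, 2.07], [-3.09, 3.09]. Speed limits (rad/s): [2.57, 2.57, 3.14, 3.14, 3.14, 3.14, 3.14].

INTERFACE

Orientations are given as a unit quaternion [w, x, y, z].
In Python, from cell import r gives the robot as it stands.
- The arm moves only by the tool move_arm, never from a script. Its argument "deltas" is text: rows parted by semicolons, each of 7 numbers parted by spaces: the shift along the world's x, y, z in mm, then the turn, a rotation vector about the world's x, y, z in rad, then the opening, from -1 (shut) to 1 (fully open), so that 0 is half open. In form: x y z ax ay az fingers; .... A call has 1 to 8 rows; each row is the pose to reach, as a shift and turn from the pose commanded when the call began; what a row does not reach only later rows make up. A row lasts 1/8 s, in which the tool goes at most 62.5 mm and 10.7 degrees, less where a joint would pass 70% of its speed; a pose out of reach is approached as far as the arm can. A call with a gripper value outside its range is refused whole. The fingers move at their own pace and stop on an object; "newtons" is the grip in N (left out, the last holds). Time passes only in rows, so rows that repeat a pose let the fingers close. It gives the time, the measured TCP pose, the force and the opening at its end, in the units of the state.
- r.get_obs(): the state, without advancing time (a new reading comes with each control period).
- r.read_camera(name): name is "side" or "top" or "wrist"; returns a dict with "image" (420x560x3 uint8, red, green, blue), "intrinsics" (3x3 intrinsics, pixels), "D" ([k1, k2, p1, p2, k3] as OpenCV has them; the pictures are not rectified), "R" (3x3) and "t" (3): a world point X has camera coordinates R X + t. Camera axes: x right, y down, z forward; pixel columns grow to the right and rows downward; lengths in m; the calibration is good to about 2 mm. A picture is of the moment at which its call begins. There is no depth.
- r.hand_in(): hands the job in, once; it reports no verdict.
The state is a dict: "time": time; "joint_pos": joint angles; "dq": joint speeds; "effort": joint torques, N m; "tool_pos": TCP position; "eef_rot": TCP orientation; "wrist_force": force on the tool from outside, world axes, zero at the start; "moment": the same for the moment, N m; "grip_width": finger opening in m.
Only numpy, scipy, OpenCV 4.12 (cv2) and the standard library are available. Lean on these libraries where they do the work, as an engineer would, in place of code of your own. Each camera call takes 0.05 s, during which the arm holds its last target.

## Working session

There is one attempt and no reset: what is moved stays moved. The work goes in short steps, Python scripts to look and compute and a tool call to move; the robot and the scene stay as the last step left them, time stands still between calls to the robot, and variables do not carry over. Pictures are saved under pics/ and viewed, and the job is handed in when it is done.

Besides the shell and the picture viewer there is one more tool, called after "Call:" as name(argument=value, ...) on one line, values as JSON. move_arm: Moves the arm, as the interface text tells. Its arguments: {"type":"object","properties":{"deltas":{"type":"string"},"newtons":{"type":"number"}},"required":["deltas"]}

```bash
mkdir -p pics; ls; cat > h.py <<'E'
import numpy as np, cv2
from cell import r
def cam(n,f=None):
    c=r.read_camera(n)
    if f: cv2.imwrite('pics/'+f,c['image'][:,:,::-1])
    return c
def ray(c,uv):
    K=np.array(c['intrinsics']);D=np.array(c['D'],float)
    p=cv2.undistortPoints(np.array(uv,float).reshape(-1,1,2),K,D).reshape(-1,2)
    R=np.array(c['R']);t=np.array(c['t'])
    d=np.c_[p,np.ones(len(p))]@R
    return -R.T@t,d
def onz(c,uv,z):
    o,d=ray(c,uv); s=(z-o[2])/d[:,2]
    return o+d*s[:,None]
def proj(c,X):
    R=np.array(c['R']);rv=cv2.Rodrigues(R)[0]
    return cv2.projectPoints(np.array(X,float).reshape(-1,1,3),rv,np.array(c['t'],float),np.array(c['intrinsics']),np.array(c['D'],float))[0].reshape(-1,2)
E
python3 - <<'E'
from h import *
import pickle
o=r.get_obs();print(o)
d={}
for n in('top','side','wrist'):
    d[n]=cam(n,n+'0.png'); c=d[n];print(n,-np.array(c['R']).T@np.array(c['t']))
pickle.dump(d,open('d0.pkl','wb'))
E
```

```text
pics
{'time': 0.0, 'joint_pos': array([-1.39249365,  0.59213747,  0.04831323,  1.60984612, -0.03330641,
        0.94270481, -0.03370779]), 'dq': array([-0.00114774, -0.00059373, -0.00065001, -0.00048949, -0.0002672 ,
        0.00156544, -0.00081061]), 'effort': array([-9.62917948e-04, -5.48698282e+01,  1.54639062e+00, -1.98127216e+01,
        9.43822553e-03,  8.78791558e-03,  5.11734186e-06]), 'tool_pos': array([0.19442534, 0.6976223 , 0.2521191 ]), 'eef_rot': array([ 7.44084399e-04,  7.96370387e-01,  6.04808148e-01, -8.70640792e-04]), 'wrist_force': array([ 0.59814624, -0.61813081,  0.12058713]), 'moment': array([-0.02561925, -0.03753724, -0.00761271]), 'grip_width': 0.08537579904110719}
top [0.31766011 0.02155298 1.31736808]
side [ 0.03782966 -0.96234594  0.9355598 ]
wrist [0.11736543 0.71924898 0.37394048]
```

View pics/top0.png

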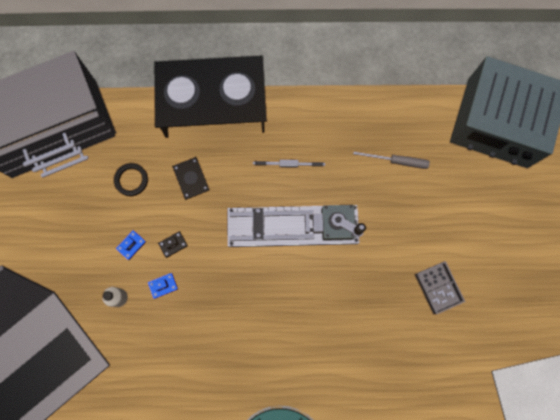

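View pics/side0.png

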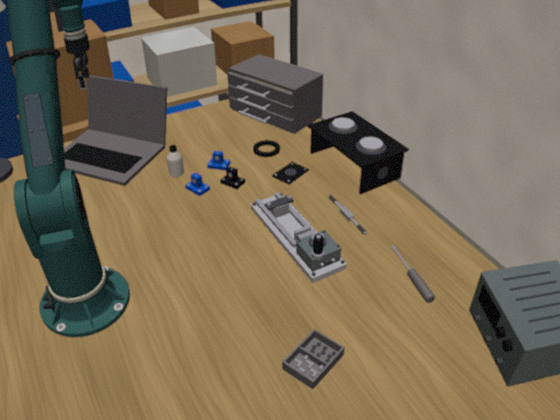

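View pics/wrist0.png

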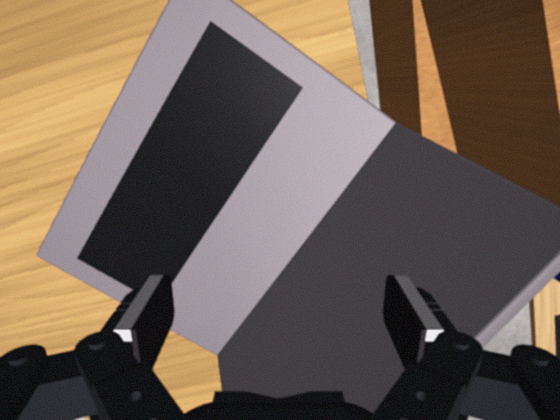

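The top view shows the black bracket at about (173,244) between two blue look-alikes, the fixture spanning x=228–358 at row 226, and the crank at about (340,222) with its grip at about (360,229). The stop is the dark bar near x=258. Next I'll zoom in and measure.

```bash
python3 - <<'E'
from h import *
import pickle
d=pickle.load(open('d0.pkl','rb'))
t=d['top']['image'];s=d['side']['image']
a=cv2.resize(t[195:260,215:375],None,fx=5,fy=5,interpolation=cv2.INTER_CUBIC)
b=cv2.resize(t[220:270,140:210],None,fx=5,fy=5,interpolation=cv2.INTER_CUBIC)
cv2.imwrite('pics/z1.png',a[:,:,::-1]);cv2.imwrite('pics/z2.png',b[:,:,::-1])
c=cv2.resize(s[150:280,180:360],None,fx=4,fy=4,interpolation=cv2.INTER_CUBIC)
cv2.imwrite('pics/z3.png',c[:,:,::-1])
c=d['top']
print(onz(c,[[173,244]],.02),onz(c,[[339,221],[360,229]],.11),onz(c,[[228,207],[228,247],[358,205],[358,245]],.02))
E
```

```text
[[0.50925114 0.26541486 0.02      ]] [[ 0.54752817 -0.14564445  0.11      ]
 [ 0.52770356 -0.19486137  0.11      ]] [[ 0.60409749  0.1262154   0.02      ]
 [ 0.50030906  0.12556038  0.02      ]
 [ 0.6061386  -0.20862011  0.02      ]
 [ 0.50223643 -0.20410238  0.02      ]]
```

View pics/z1.png

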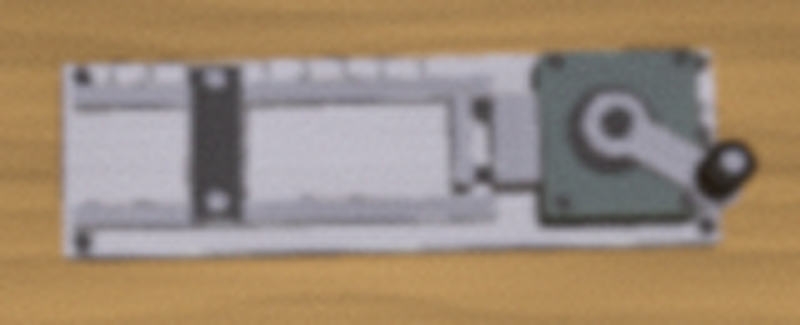

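View pics/z2.png

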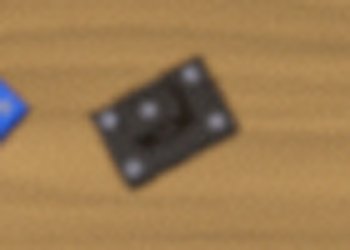

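View pics/z3.png

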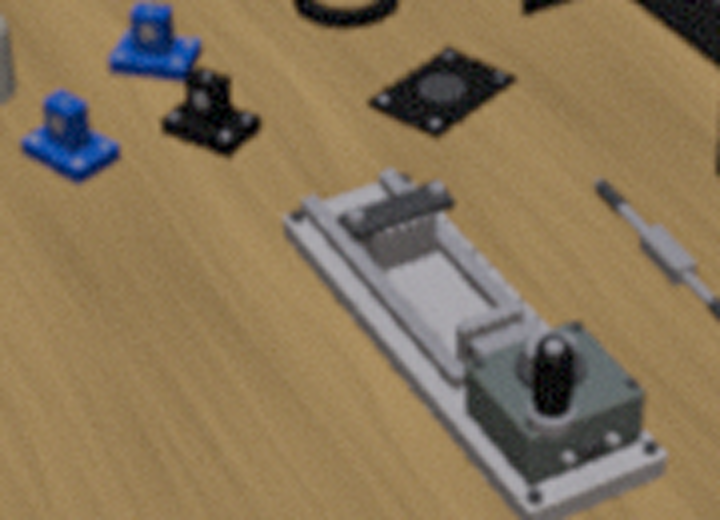

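```bash
python3 - <<'E'
from h import *
import pickle
d=pickle.load(open('d0.pkl','rb'))
c=d['top'];t=c['image'].astype(int)
m=((t.max(2)<90)).astype(np.uint8); m[:225]=0;m[265:]=0;m[:,:150]=0;m[:,200:]=0
m[(t[:,:,2]-t[:,:,0])>30]=0
m=cv2.morphologyEx(m,cv2.MORPH_CLOSE,np.ones((5,5)))
cs=cv2.findContours(m,cv2.RETR_EXTERNAL,cv2.CHAIN_APPROX_NONE)[0]
k=max(cs,key=cv2.contourArea);print(cv2.boundingRect(k))
# hull points onto foot top; the boss bulges (parallax)
P=onz(c,k.reshape(-1,2),.014)[:,:2]
q=cv2.minAreaRect((P*1000).astype(np.float32));print(q)
z=lambda l:[((u+.5)/5-.5+215,(v+.5)/5-.5+195) for u,v in l]
zz=onz(c,z([(63,65),(712,50),(718,242),(66,257)]),.010);print(zz)
print('hub',onz(c,z([(617,123)]),.09),'grip',onz(c,z([(736,158)]),.131))
print('stop',onz(c,z([(243,68),(243,220),(190,68),(190,220)]),.066))
print('pad',onz(c,z([(450,98),(452,190)]),.055))
print('rails',onz(c,z([(75,85),(75,215),(490,80),(490,212)]),.032))
s=d['side']
zs=lambda l:[((u+.5)/4-.5+180,(v+.5)/4-.5+150) for u,v in l]
print('side grip',onz(s,zs([(556,345)]),.131),'bossTop',onz(s,zs([(212,80)]),.051), 'hub',onz(s,zs([(552,350)]),.09))
E
```

```text
(159, 232, 28, 25)
((509.9454040527344, 267.6128845214844), (42.98643112182617, 61.399681091308594), 29.441173553466797)
[[ 0.60473253  0.12908748  0.01      ]
 [ 0.60945053 -0.20784134  0.01      ]
 [ 0.50881282 -0.20657626  0.01      ]
 [ 0.50429733  0.12688909  0.01      ]]
hub [[ 0.55579846 -0.14615054  0.09      ]] grip [[ 0.53064579 -0.1956015   0.131     ]]
stop [[0.59004193 0.03513491 0.066     ]
 [0.51378752 0.0356803  0.066     ]
 [0.59029745 0.06143123 0.066     ]
 [0.5140339  0.06166683 0.066     ]]
pad [[ 0.57611026 -0.06797937  0.055     ]
 [ 0.5295534  -0.06789927  0.055     ]]
rails [[ 0.58941936  0.12109494  0.032     ]
 [ 0.52246222  0.12071202  0.032     ]
 [ 0.58997582 -0.09019225  0.032     ]
 [ 0.52199344 -0.08841898  0.032     ]]
side grip [[ 0.53522136 -0.19321814  0.131     ]] bossTop [[0.51616445 0.26092846 0.051     ]] hub [[ 0.55610977 -0.15673557  0.09      ]]
```

Call:
move_arm(deltas="40 -54 0 0 0 -0.1 0.5; 80 -108 0 0 0 -0.2 0.3; 120 -162 0 0 0 -0.3 0.2; 160 -216 -10 0 0 -0.4 0.2; 200 -270 -20 0 0 -0.5 0.2; 240 -324 -30 0 0 -0.6 0.2; 280 -378 -40 0 0 -0.7 0.2; 315 -431 -53 0 0 -0.785 0.2")

```text
time: 1.15
tool_pos: [0.4896, 0.2968, 0.2071]
eef_rot: [-0.0, 0.967, 0.253, 0.0]
wrist_force: [-0.2, 0.8, 0.8]
grip_width: 0.0515
```

Call:
move_arm(deltas="0 0 0 0 0 0 0.2; 0 0 0 0 0 0 0.2")

```text
time: 1.4
tool_pos: [0.4882, 0.2984, 0.207]
eef_rot: [-0.0, 0.967, 0.254, -0.0]
wrist_force: [0.8, 0.3, 0.1]
grip_width: 0.0511
```

```bash
python3 - <<'E'
from h import *
import pickle
o=r.get_obs();print(o['time'],o['tool_pos'],o['eef_rot'],o['joint_pos'],o['wrist_force'],o['grip_width'])
c=cam('wrist','w1.png');pickle.dump(c,open('w1.pkl','wb'))
print(proj(c,[[.510,.2665,.051],[.510,.2665,0]]), -np.array(c['R']).T@np.array(c['t']))
E
```

```text
1.4 [0.48818351 0.29844388 0.20701723] [-2.23419124e-04  9.67162070e-01  2.54160161e-01 -3.04984514e-04] [-0.82285127  0.47200758  0.26595711  2.00569848 -0.19040719  0.68759325
  0.07704391] [0.78421246 0.26502374 0.06304232] 0.05113073423589901
[[282.57731698 236.69178033]
 [282.00558884 215.55784676]] [0.44899615 0.36807675 0.328759  ]
```

View pics/w1.png

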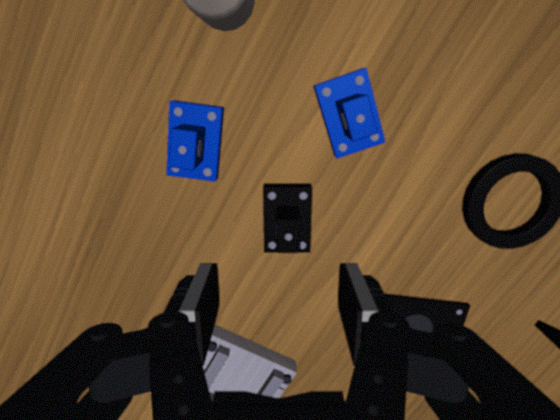

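The wrist view shows the black bracket at about (287,218) and square to the jaws, with the blue ones clear of it. I'll measure its foot.

```bash
python3 - <<'E'
from h import *
import pickle
c=pickle.load(open('w1.pkl','rb'));t=c['image'].astype(int)
m=(t.max(2)<75).astype(np.uint8); m[:170]=0;m[260:]=0;m[:,:245]=0;m[:,330:]=0
m=cv2.morphologyEx(m,cv2.MORPH_CLOSE,np.ones((9,9)))
k=max(cv2.findContours(m,0,1)[0],key=cv2.contourArea);print(cv2.boundingRect(k))
P=onz(c,k.reshape(-1,2),.014)[:,:2]
print(cv2.minAreaRect((P*1000).astype(np.float32)))
# hole marks
print(onz(c,[[272,196],[303.5,196],[271.5,245],[303,245]],.014), 'boss',onz(c,[[288,237]],.051))
E
```

```text
(263, 184, 49, 69)
((513.0027465820312, 270.0855712890625), (43.56282043457031, 66.07440185546875), 29.356121063232422)
[[0.49045906 0.28259893 0.014     ]
 [0.51499167 0.29639721 0.014     ]
 [0.51325505 0.24057606 0.014     ]
 [0.53891222 0.25500443 0.014     ]] boss [[0.51400302 0.2684377  0.051     ]]
```

Call:
move_arm(deltas="13 -15 -30 0 0 0 0.2; 25 -29 -60 0 0 0 0.2; 25 -29 -90 0 0 0 0.2; 25 -29 -110 0 0 0 0.2; 25 -29 -110 0 0 0 0.2")

```text
time: 2.08
tool_pos: [0.5114, 0.271, 0.0959]
eef_rot: [-0.0, 0.967, 0.256, -0.002]
wrist_force: [0.3, 0.7, 0.5]
grip_width: 0.0513
```

```bash
python3 - <<'E'
from h import *
import pickle
o=r.get_obs();print(o['time'],o['tool_pos'],o['eef_rot'],o['wrist_force'],o['grip_width'])
c=cam('wrist','w2.png')
E
```

```text
2.075 [0.51144961 0.27100623 0.09591098] [-2.24496712e-04  9.66671575e-01  2.56014274e-01 -1.64535911e-03] [0.26835479 0.67162567 0.47243489] 0.05134437184995797
```

View pics/w2.png

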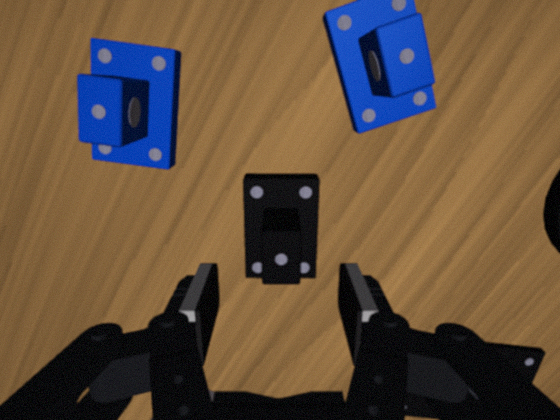

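```bash
python3 - <<'E'
from h import *
c=r.read_camera('wrist')
print(onz(c,[[281,260]],.051),onz(c,[[256.5,192],[305.5,192],[257,268],[304.5,268]],.014).mean(0), r.get_obs()['tool_pos'])
E
```

```text
[[0.51565473 0.26783736 0.051     ]] [0.51555354 0.26832194 0.014     ] [0.51309311 0.27089841 0.09765234]
```

Call:
move_arm(deltas="2 -2 -28 0 0 0 0.2; 2 -2 -55 0 0 0 0.2; 2 -2 -55 0 0 0 0.2; 2 -2 -55 0 0 0 -0.7; 2 -2 -55 0 0 0 -0.7; 2 -2 -55 0 0 0 -0.7; 2 -2 -55 0 0 0 -0.7", newtons=50)

```text
time: 3.05
tool_pos: [0.5163, 0.2678, 0.0438]
eef_rot: [-0.0, 0.967, 0.254, 0.001]
wrist_force: [-0.8, -0.5, 6.8]
grip_width: 0.0195
```

```bash
python3 - <<'E'
from h import *
o=r.get_obs();print(o['time'],o['tool_pos'],o['wrist_force'],o['moment'],o['grip_width'])
cam('wrist','w3.png')
E
```

```text
3.05 [0.51631389 0.26781138 0.0438092 ] [-0.81008896 -0.46950643  6.83039237] [-0.05418036  0.28207392 -0.03927192] 0.019458960061841044
```

View pics/w3.png

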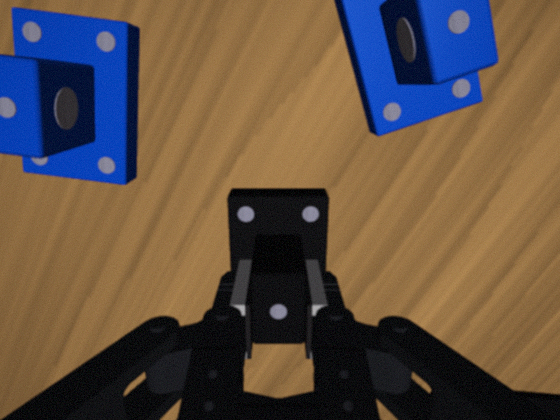

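Call:
move_arm(deltas="0 0 40 0 0 0 -0.7; 0 -20 90 0 0 -0.05 -0.7; 5 -70 120 0 0 -0.15 -0.7; 15 -120 120 0 0 -0.25 -0.7; 22 -170 120 0 0 -0.35 -0.7; 30 -220 120 0 0 -0.45 -0.7; 36 -260 120 0 0 -0.503 -0.7; 38 -285 120 0 0 -0.503 -0.7")

```text
time: 4.1
tool_pos: [0.5535, -0.0206, 0.1627]
eef_rot: [0.001, 1.0, 0.004, 0.0]
wrist_force: [0.1, 1.0, -2.1]
grip_width: 0.0194
```

Call:
move_arm(deltas="0 0 0 0 0 0 -0.7; 0 0 0 0 0 0 -0.7")

```text
time: 4.35
tool_pos: [0.5532, -0.0165, 0.1622]
eef_rot: [-0.001, 1.0, 0.006, -0.0]
wrist_force: [0.5, 0.8, -2.1]
grip_width: 0.0191
```

```bash
python3 - <<'E'
from h import *
import pickle
o=r.get_obs();print(o['time'],o['tool_pos'],o['eef_rot'],o['joint_pos'],o['wrist_force'],o['moment'],o['grip_width'])
d={n:cam(n,n+'4.png') for n in('wrist','side','top')}
pickle.dump(d,open('d4.pkl','wb'))
s=d['side']['image'];cv2.imwrite('pics/s4.png',cv2.resize(s[100:290,200:380],None,fx=3,fy=3)[:,:,::-1])
E
```

```text
4.35 [ 0.55319277 -0.01650108  0.16224201] [-5.56903572e-04  9.99981324e-01  6.08413545e-03 -1.59669640e-04] [-0.305717    0.52978841  0.3492442   2.07950015 -0.32146881  0.58328141
  0.28210111] [ 0.48522438  0.80789282 -2.09743409] [ 0.01805879 -0.00532477  0.056754  ] 0.01908879012501853
```

View pics/wrist4.png

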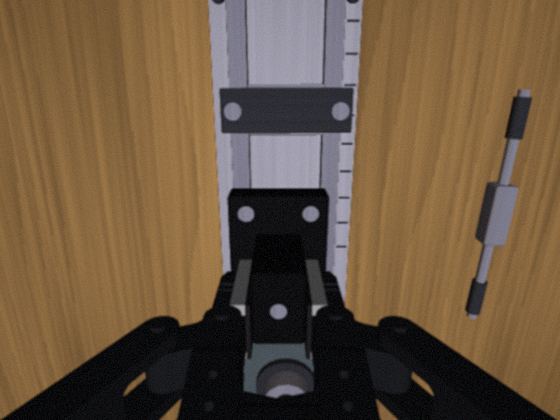

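View pics/s4.png

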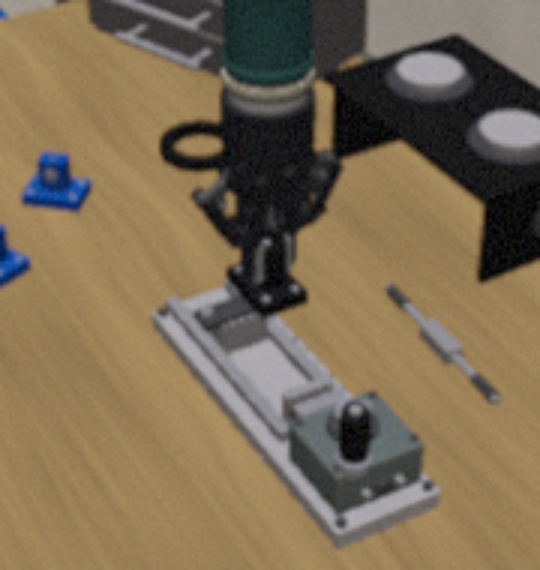

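```bash
python3 - <<'E'
from h import *
import pickle
d=pickle.load(open('d4.pkl','rb'));c=d['wrist']
a=c['image'][0:280,190:380];cv2.imwrite('pics/w4z.png',cv2.resize(a,None,fx=3,fy=2.1,interpolation=cv2.INTER_CUBIC)[:,:,::-1])
for v in (10,40,70,150,175): print(v,c['image'][v,205:370].mean(1).astype(int).tolist())
E
```

```text
10 [99, 103, 103, 113, 135, 147, 157, 156, 156, 154, 158, 155, 155, 153, 153, 157, 156, 158, 155, 155, 142, 134, 131, 129, 128, 129, 125, 128, 124, 122, 123, 123, 126, 132, 125, 124, 122, 126, 124, 107, 76, 96, 142, 160, 155, 159, 160, 156, 167, 163, 155, 153, 157, 154, 154, 159, 151, 151, 154, 159, 158, 158, 157, 154, 158, 160, 158, 158, 152, 154, 153, 153, 156, 156, 156, 151, 155, 151, 154, 153, 158, 152, 161, 160, 155, 159, 153, 158, 156, 158, 154, 153, 156, 152, 158, 151, 154, 159, 158, 156, 162, 157, 154, 156, 155, 155, 157, 154, 150, 153, 154, 152, 149, 152, 151, 153, 159, 162, 152, 114, 73, 88, 118, 128, 131, 127, 131, 130, 124, 124, 125, 127, 126, 128, 129, 125, 122, 127, 120, 126, 130, 152, 162, 160, 159, 161, 160, 157, 160, 160, 148, 149, 155, 154, 152, 155, 133, 102, 84, 82, 87, 86, 81, 88, 95]
40 [102, 107, 106, 112, 115, 143, 152, 157, 158, 157, 161, 156, 157, 159, 158, 159, 155, 152, 156, 164, 159, 150, 137, 122, 132, 129, 129, 131, 126, 129, 130, 126, 127, 135, 132, 129, 128, 127, 127, 125, 108, 92, 110, 149, 163, 163, 166, 165, 161, 162, 159, 162, 157, 156, 158, 162, 
[... 2297 characters left out ...]
, 170, 162, 162, 150, 144, 137, 132, 133, 131, 126, 127, 126, 129, 129, 129, 133, 125, 129, 130, 125, 104, 100, 130, 161, 167, 165, 168, 168, 163, 161, 167, 156, 161, 161, 161, 160, 163, 166, 165, 165, 164, 162, 165, 161, 163, 161, 163, 164, 168, 167, 168, 165, 170, 172, 168, 166, 167, 170, 164, 161, 169, 166, 163, 168, 174, 166, 165, 165, 167, 167, 163, 163, 163, 164, 168, 163, 167, 170, 168, 162, 162, 160, 160, 164, 165, 164, 167, 163, 170, 154, 115, 73, 85, 124, 128, 133, 138, 132, 128, 129, 127, 129, 131, 129, 131, 126, 131, 129, 131, 144, 160, 165, 167, 169, 170, 164, 165, 161, 161, 161, 165, 164, 158, 135, 100, 93, 95, 102, 98, 97, 103, 101, 105, 103, 105, 101, 103, 107, 108, 104, 107]
```

View pics/w4z.png

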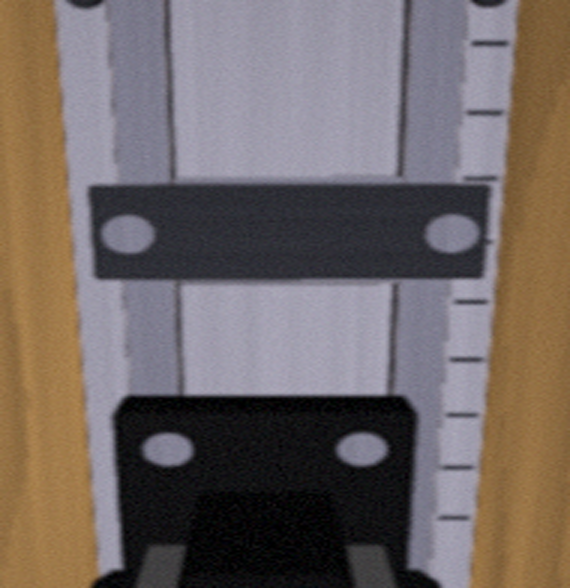

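```bash
python3 - <<'E'
from h import *
import pickle
d=pickle.load(open('d4.pkl','rb'));c=d['wrist']
L=[[246.3,10],[247.3,40],[248.3,70],[250.3,150],[251,175]];Rr=[[324.3,10],[323.3,40],[322.5,70],[319.5,150],[318.7,175]]
for z in(.02,.032):
    l=onz(c,L,z);q=onz(c,Rr,z); 
    print(z,l[:,:2].round(4).tolist(),q[:,:2].round(4).tolist())
    for e in(l,q): print('slope dx/dy',np.polyfit(e[:,1],e[:,0],1))
# bracket in hand: foot bottom z = tcp-.0438 ~ top foot tcp-.0298
zt=.1622-.0298
print('foot holes',onz(c,[[246,214],[311,214]],zt),'far edge',onz(c,[[230,190],[327,190]],zt), 'boss',onz(c,[[279,312]],.1622-.0438+.051))
print('stop face',onz(c,[[222,132],[352,132]],.066))
t=d['top'];b=t['image'];
E
```

```text
0.02 [[0.5313, 0.1095], [0.5317, 0.0915], [0.5321, 0.0728], [0.5328, 0.0184], [0.5331, -0.0001]] [[0.5818, 0.1101], [0.582, 0.0921], [0.5823, 0.0733], [0.5827, 0.0189], [0.5829, 0.0005]]
slope dx/dy [-0.01545232  0.53312735]
slope dx/dy [-0.00954698  0.58291315]
0.032 [[0.5323, 0.1074], [0.5327, 0.0903], [0.5331, 0.0723], [0.5337, 0.0204], [0.534, 0.0028]] [[0.5805, 0.108], [0.5807, 0.0908], [0.581, 0.0729], [0.5813, 0.0209], [0.5815, 0.0033]]
slope dx/dy [-0.01545232  0.5340509 ]
slope dx/dy [-0.00954698  0.58155701]
foot holes [[0.53893416 0.00944277 0.1324    ]
 [0.56736653 0.00973676 0.1324    ]] far edge [[0.53226356 0.02027777 0.1324    ]
 [0.57380627 0.02070713 0.1324    ]] boss [[ 0.55356598 -0.01507267  0.1694    ]]
stop face [[0.51977492 0.03668997 0.066     ]
 [0.59602942 0.03749489 0.066     ]]
```

Call:
move_arm(deltas="4 0 -30 0 0 0 -0.7; 4 0 -60 0 0 0 -0.7; 4 0 -73 0 0 0 -0.7; 4 0 -73 0 0 0 -0.7; 4 0 -73 0 0 0 -0.7")

```text
time: 5.12
tool_pos: [0.5581, -0.0177, 0.09]
eef_rot: [0.0, 1.0, 0.006, 0.001]
wrist_force: [-0.0, -0.2, -0.9]
grip_width: 0.0192
```

```bash
python3 - <<'E'
from h import *
import pickle
o=r.get_obs();print(o['time'],o['tool_pos'],o['eef_rot'],o['wrist_force'])
d={n:cam(n,n+'5.png') for n in('wrist','side','top')}
pickle.dump(d,open('d5.pkl','wb'))
a=d['wrist']['image'][0:290,180:380];cv2.imwrite('pics/w5z.png',cv2.resize(a,None,fx=3,fy=2,interpolation=cv2.INTER_CUBIC)[:,:,::-1])
E
```

```text
5.125 [ 0.55809487 -0.0177306   0.08998269] [2.50043221e-05 9.99983825e-01 5.63974447e-03 7.35983620e-04] [-0.03291129 -0.17134708 -0.86818281]
```

View pics/w5z.png

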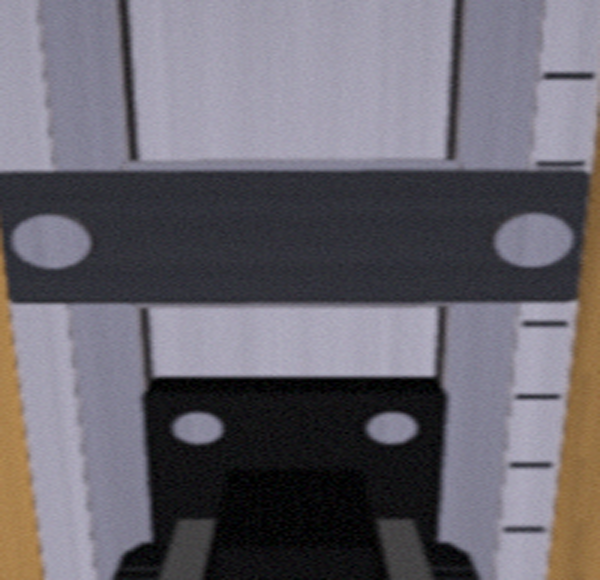

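In this view the channel edges (149 and 440) and the bracket foot (145 and 446) share the same centre, so I'll lower it.

Call:
move_arm(deltas="0 0 -8 0 0 0 -0.7; 0 0 -16 0 0 0 -0.7; 0 0 -22 0 0 0 -0.7; 0 0 -25 0 0 0 -0.7; 0 0 -25 0 0 0 -0.7")

```text
time: 5.9
tool_pos: [0.5575, -0.018, 0.064]
eef_rot: [0.0, 1.0, 0.005, -0.0]
wrist_force: [0.9, -0.4, -1.5]
grip_width: 0.0194
```

```bash
python3 - <<'E'
from h import *
o=r.get_obs();print(o['time'],o['tool_pos'],o['eef_rot'],o['wrist_force'],o['moment'])
d={n:cam(n,n+'6.png') for n in('wrist','side')}
a=d['wrist']['image'][0:290,180:380];b=cv2.resize(a,None,fx=2,fy=2,interpolation=cv2.INTER_CUBIC)
s=d['side']['image'][150:290,230:360];s=cv2.resize(s,(390,420));
im=np.zeros((580,790,3),np.uint8);im[:,:400]=b;im[:420,400:]=s
cv2.imwrite('pics/c6.png',im[:,:,::-1])
E
```

```text
5.9 [ 0.55746417 -0.01795871  0.06403072] [ 2.67875382e-05  9.99985341e-01  5.41433866e-03 -4.95960922e-05] [ 0.9430557  -0.39046242 -1.49121586] [-0.00166391  0.02544647 -0.0232499 ]
```

View pics/c6.png

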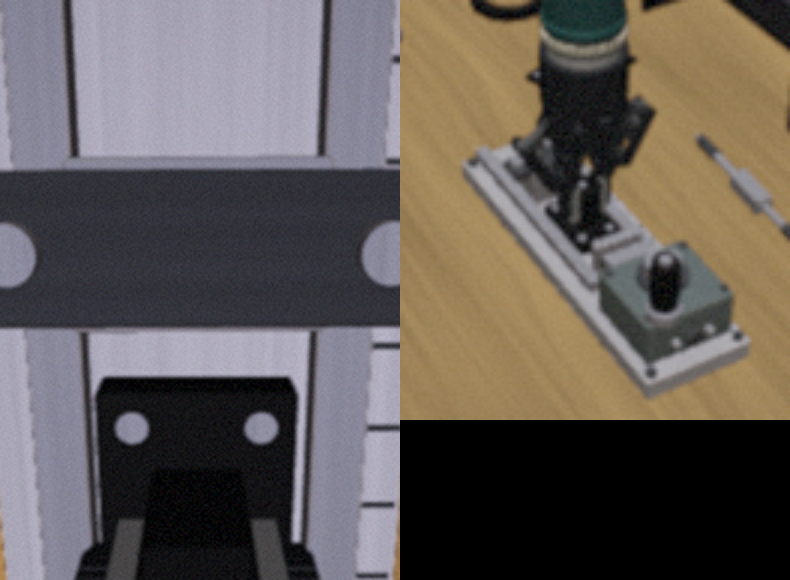

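Call:
move_arm(deltas="0 0 -1 0 0 0 -0.7; 0 0 -2 0 0 0 -0.7; 0 0 -2 0 0 0 -0.7")

```text
time: 6.38
tool_pos: [0.5575, -0.0179, 0.0638]
eef_rot: [-0.0, 1.0, 0.005, 0.0]
wrist_force: [-3.3, 0.3, 13.1]
grip_width: 0.0194
```

Call:
move_arm(deltas="0 0 1 0 0 0 -0.3; 0 0 1 0 0 0 0.2; 0 0 1 0 0 0 0.2; 0 0 30 0 0 0 0.2; 0 0 70 0 0 0 0.2; 0 0 110 0 0 0 0.2; 0 0 110 0 0 0 0.2")

```text
time: 7.25
tool_pos: [0.5596, -0.018, 0.1749]
eef_rot: [-0.0, 1.0, 0.006, 0.003]
wrist_force: [0.3, 0.9, -0.7]
grip_width: 0.0511
```

```bash
python3 - <<'E'
from h import *
import pickle
o=r.get_obs();print(o['time'],o['tool_pos'],o['eef_rot'],o['wrist_force'])
d={n:cam(n,n+'7.png') for n in('wrist','side')}
pickle.dump(d,open('d7.pkl','wb'))
a=d['wrist']['image']
s=d['side']['image'][150:290,230:360];s=cv2.resize(s,(230,248));
im=np.zeros((420,790,3),np.uint8);im[:,:560]=a;im[:248,560:]=s
cv2.imwrite('pics/c7.png',im[:,:,::-1])
E
```

```text
7.25 [ 0.55957473 -0.01800286  0.17488023] [-3.71309196e-05  9.99979731e-01  5.53807840e-03  3.14092599e-03] [ 0.25196741  0.88048772 -0.69559287]
```

View pics/c7.png

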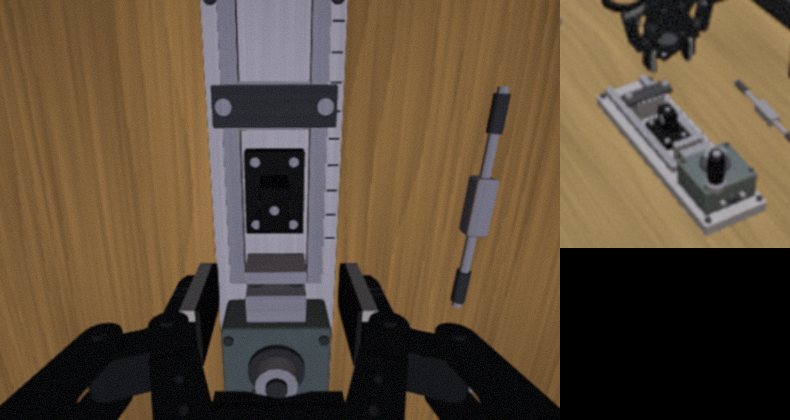

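Call:
move_arm(deltas="-7 -40 0 0 0 0 0.2; -14 -80 0 0 0 0 0.2; -20 -120 0 0 0 0 0.2; -27 -160 0 0 0 0 0.2; -27 -160 0 0 0 0 0.2; -27 -160 0 0 0 0 0.2")

```text
time: 8.1
tool_pos: [0.5297, -0.177, 0.1709]
eef_rot: [-0.001, 1.0, 0.006, -0.001]
wrist_force: [-0.1, -0.5, 0.6]
grip_width: 0.0511
```

```bash
python3 - <<'E'
from h import *
import pickle
o=r.get_obs();print(o['time'],o['tool_pos'],o['eef_rot'],o['wrist_force'])
d={n:cam(n,n+'8.png') for n in('wrist',)}
pickle.dump(d,open('d8.pkl','wb'))
E
```

```text
8.1 [ 0.52973473 -0.17699528  0.1708897 ] [-6.40503381e-04  9.99983413e-01  5.58070679e-03 -1.27223974e-03] [-0.08956533 -0.49121893  0.62381559]
```

View pics/wrist8.png

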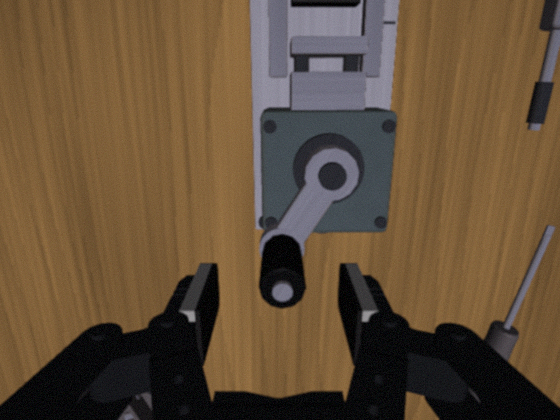

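The grip's top shows at about (282,286) between the open fingers, and the crank hub at (331,174).

```bash
python3 - <<'E'
from h import *
import pickle
c=pickle.load(open('d8.pkl','rb'))['wrist']
print('griptop',onz(c,[[282,285],[282,291]],.131),'hub',onz(c,[[331,174]],.09),onz(c,[[331,174]],.085))
g=onz(c,[[269,126],[390,126],[380,222],[267,222]],.070);print(g,g.mean(0))
# grip base ring at (282,243) z~.085
print(onz(c,[[281,246]],.085))
E
```

```text
griptop [[ 0.53175859 -0.1920322   0.131     ]
 [ 0.53180143 -0.19545224  0.131     ]] hub [[ 0.55913904 -0.14478213  0.09      ]] [[ 0.55987367 -0.14595743  0.085     ]]
[[ 0.52358623 -0.12056703  0.07      ]
 [ 0.59576704 -0.1197791   0.07      ]
 [ 0.59556721 -0.18096621  0.07      ]
 [ 0.52238271 -0.1816803   0.07      ]] [ 0.5593258  -0.15074816  0.07      ]
[[ 0.53148328 -0.19172191  0.085     ]]
```

Call:
move_arm(deltas="2 -17 0 0 0 0 0.2; 2 -17 -28 0 0 0 0.2; 2 -17 -57 0 0 0 0.2; 2 -17 -57 0 0 0 0.2; 2 -17 -57 0 0 0 -0.7; 2 -17 -57 0 0 0 -0.7; 2 -17 -57 0 0 0 -0.7; 2 -17 -57 0 0 0 -0.7", newtons=50)

```text
time: 9.15
tool_pos: [0.5328, -0.1953, 0.1163]
eef_rot: [0.0, 1.0, 0.005, 0.001]
wrist_force: [-1.7, -0.4, 6.3]
grip_width: 0.0232
```

```bash
python3 - <<'E'
from h import *
import pickle
o=r.get_obs();print(o['time'],o['tool_pos'],o['eef_rot'],o['wrist_force'],o['moment'],o['grip_width'],o['joint_pos'])
d={n:cam(n,n+'9.png') for n in('wrist',)}
E
```

```text
9.15 [ 0.53277834 -0.19527316  0.11631073] [2.47657026e-04 9.99985199e-01 5.39405114e-03 6.66332859e-04] [-1.67785022 -0.38953393  6.26724685] [-0.03528808  0.49419627 -0.01571023] 0.023232990673029003 [ 0.06079328  0.61077964  0.29451981  2.07184099 -0.35160175  0.50429878
  0.62567688]
```

View pics/wrist9.png

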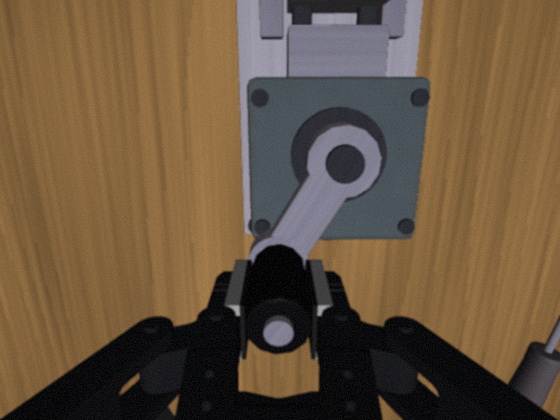

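```bash
cat > path.py <<'E'
import numpy as np,sys
# path.py start_deg step_deg n : shifts from the pose commanded at start_deg (rounded to 0.5 mm, absolute grid)
def P(th,a0=-119.1,R=55.): 
    a=np.radians(a0-th); b=np.radians(a0)
    return np.round(2*R*np.array([np.cos(a)-np.cos(b),np.sin(a)-np.sin(b)]))/2
s,st,n=map(float,sys.argv[1:4])
print('; '.join('%g %g'%tuple(P(s+st*(i+1))-P(s)) for i in range(int(n))))
E
python3 path.py 0 15 8;python3 path.py 120 20 8
```

```text
-11.5 8.5; -20.5 20; -26 33; -28 47; -26.5 61.5; -21.5 75; -12.5 86.5; -1.5 95.5
18 6.5; 37 7; 55 0.5; 70 -11.5; 79.5 -28; 83 -46.5; 80 -65.5; 71 -82
```

Call:
move_arm(deltas="-11.5 8.5 0 0 0 0 -0.7; -20.5 20 0 0 0 0 -0.7; -26 33 0 0 0 0 -0.7; -28 47 0 0 0 0 -0.7; -26.5 61.5 0 0 0 0 -0.7; -21.5 75 0 0 0 0 -0.7; -12.5 86.5 0 0 0 0 -0.7; -1.5 95.5 0 0 0 0 -0.7")

```text
time: 10.2
tool_pos: [0.5306, -0.1008, 0.1163]
eef_rot: [0.001, 1.0, 0.005, 0.0]
wrist_force: [-2.7, -4.6, 6.4]
grip_width: 0.0229
```

```bash
python3 - <<'E'
from h import *
o=r.get_obs();print(o['time'],o['tool_pos'],o['eef_rot'],o['wrist_force'],o['moment'],o['grip_width'],o['joint_pos'])
d={n:cam(n,n+'10.png') for n in('wrist',)}
E
```

```text
10.2 [ 0.53060957 -0.10080574  0.11628082] [9.88829608e-04 9.99987707e-01 4.85022409e-03 2.90154841e-04] [-2.67901384 -4.61664007  6.4058768 ] [-1.18134585  0.53868816  0.00974363] 0.022899510931391143 [-0.12099089  0.58976492  0.30872773  2.13220939 -0.37811173  0.46984993
  0.48804967]
```

View pics/wrist10.png

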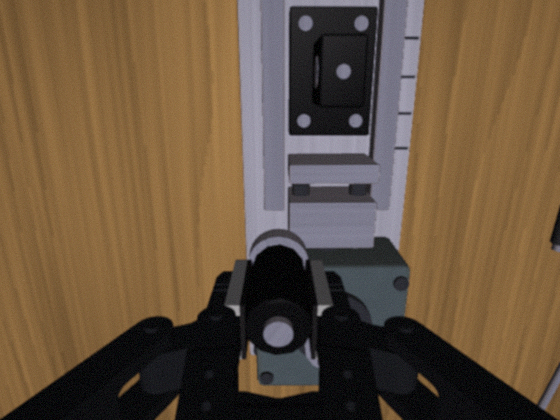

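Call:
move_arm(deltas="18 6.5 0 0 0 0 -0.7; 37 7 0 0 0 0 -0.7; 55 0.5 0 0 0 0 -0.7; 70 -11.5 0 0 0 0 -0.7; 79.5 -28 0 0 0 0 -0.7; 83 -46.5 0 0 0 0 -0.7; 80 -65.5 0 0 0 0 -0.7; 71 -82 0 0 0 0 -0.7")

```text
time: 11.25
tool_pos: [0.6054, -0.1786, 0.1164]
eef_rot: [-0.001, 1.0, 0.007, 0.003]
wrist_force: [2.2, 4.4, 4.2]
grip_width: 0.0228
```

```bash
cat > st.py <<'E'
from h import *
import sys
th=float(sys.argv[1]);o=r.get_obs();f=o['wrist_force'];p=o['tool_pos']
C=np.array([.5596,-.1472]);v=p[:2]-C;a=np.arctan2(v[1],v[0])
tg=np.array([np.sin(a),-np.cos(a)]);rd=np.array([np.cos(a),np.sin(a)])
print('t',o['time'],'R',np.hypot(*v),'th_meas',(-119.1-np.degrees(a))%360,'drag',-f[:2]@tg,'rad',f[:2]@rd,'fz',f[2],'w',o['grip_width'],p,'q',o['joint_pos'].round(2))
E
python3 st.py 280; python3 path.py 280 20 8
```

```text
t 11.25 R 0.055546071765980504 th_meas 275.3341481258881 drag 4.912490745018291 rad -0.676645512369199 fz 4.239041193033615 w 0.02279397853748105 [ 0.6054131  -0.17860901  0.11640568] q [ 0.    0.67  0.31  1.93 -0.36  0.59  0.56]
-14.5 -12.5; -32.5 -19.5; -51.5 -20; -69.5 -13.5; -84.5 -1.5; -94 15; -97.5 33.5; -94.5 52.5
```

Call:
move_arm(deltas="-14.5 -12.5 0 0 0 0 -0.7; -32.5 -19.5 0 0 0 0 -0.7; -51.5 -20 0 0 0 0 -0.7; -69.5 -13.5 0 0 0 0 -0.7; -84.5 -1.5 0 0 0 0 -0.7; -94 15 0 0 0 0 -0.7; -97.5 33.5 0 0 0 0 -0.7; -94.5 52.5 0 0 0 0 -0.7")

```text
time: 12.25
tool_pos: [0.5075, -0.131, 0.1163]
eef_rot: [0.002, 1.0, 0.004, 0.001]
wrist_force: [0.1, -5.1, 4.4]
grip_width: 0.0229
```

```bash
python3 st.py 440; python3 path.py 440 6 4; python3 - <<'E'
from h import *
d={n:cam(n,n+'11.png') for n in('wrist','side')}
E
```

```text
t 12.25 R 0.05458665425935219 th_meas 78.14449090123503 drag 4.867606424740184 rad -1.6004886741997184 fz 4.353215704253552 w 0.02286219201701381 [ 0.5074671 -0.1310178  0.1163418] q [-0.06  0.57  0.3   2.17 -0.38  0.44  0.55]
2 5.5; 4.5 10.5; 8 15; 11.5 19.5
```

View pics/wrist11.png

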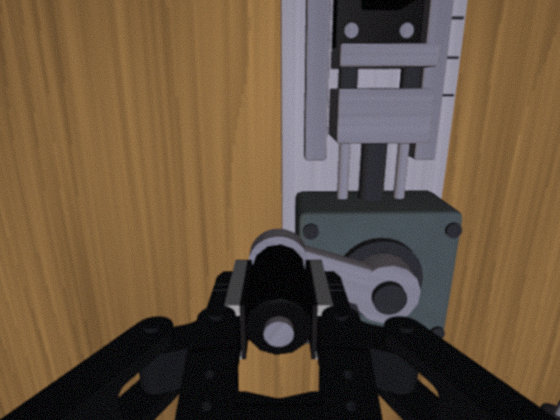

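Call:
move_arm(deltas="2 5.5 0 0 0 0 -0.7; 4.5 10.5 0 0 0 0 -0.7; 8 15 0 0 0 0 -0.7; 11.5 19.5 0 0 0 0 -0.7")

```text
time: 12.85
tool_pos: [0.5187, -0.111, 0.1163]
eef_rot: [0.001, 1.0, 0.005, 0.001]
wrist_force: [-2.8, -4.6, 8.9]
grip_width: 0.0228
```

```bash
python3 st.py 464; python3 path.py 464 6 4
```

```text
t 12.85 R 0.05459349563187791 th_meas 102.37840992502868 drag 5.320532692282572 rad -0.9040067165037153 fz 8.939962720044855 w 0.02277601405399434 [ 0.51869826 -0.11104067  0.11626384] q [-0.1   0.58  0.31  2.15 -0.38  0.46  0.52]
4 4; 9 7.5; 13.5 10.5; 19 13
```

Call:
move_arm(deltas="4 4 0 0 0 0 -0.7; 9 7.5 0 0 0 0 -0.7; 13.5 10.5 0 0 0 0 -0.7; 19 13 0 0 0 0 -0.7")

```text
time: 13.35
tool_pos: [0.5361, -0.0979, 0.1162]
eef_rot: [0.0, 1.0, 0.005, -0.001]
wrist_force: [-6.1, -3.2, 11.1]
grip_width: 0.0231
```

```bash
python3 st.py 488; python3 path.py 488 6 4; python3 - <<'E'
from h import *
d={n:cam(n,n+'12.png') for n in('wrist',)}
E
```

```text
t 13.35 R 0.05465759303685036 th_meas 125.38149986661094 drag 6.832798975173258 rad -0.2373540097237257 fz 11.059151565917722 w 0.023147187350403282 [ 0.53605337 -0.09787446  0.11622327] q [-0.13  0.6   0.32  2.12 -0.38  0.48  0.48]
5.5 2; 11 3.5; 16.5 4.5; 22.5 4.5
```

View pics/wrist12.png

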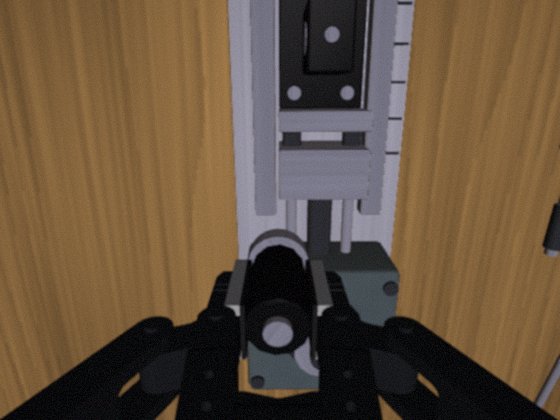

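Call:
move_arm(deltas="5.5 2 1 0 0 0 -0.7; 11 3.5 1 0 0 0 -0.7")

```text
time: 13.65
tool_pos: [0.545, -0.0945, 0.1163]
eef_rot: [0.0, 1.0, 0.005, -0.003]
wrist_force: [-7.1, -3.2, 6.9]
grip_width: 0.0231
```

```bash
python3 st.py 500; python3 path.py 500 3 4
```

```text
t 13.65 R 0.054705593536913615 th_meas 135.4266469735826 drag 7.686400129068152 rad -1.24086678572325 fz 6.922352600771138 w 0.02307365537600886 [ 0.54500508 -0.09447723  0.1162685 ] q [-0.14  0.6   0.32  2.1  -0.38  0.5   0.47]
2.5 0.5; 5.5 1; 8.5 1; 11.5 1
```

Call:
move_arm(deltas="2.5 0.5 0 0 0 0 -0.7; 5.5 1 0 0 0 0 -0.7")

```text
time: 13.9
tool_pos: [0.5498, -0.0934, 0.1163]
eef_rot: [0.0, 1.0, 0.005, -0.004]
wrist_force: [-7.8, -3.2, 9.4]
grip_width: 0.023
```

```bash
python3 st.py 506; python3 path.py 506 3 4
```

```text
t 13.9 R 0.05471454943945396 th_meas 140.61996643043784 drag 8.252727643256717 rad -1.785779100877646 fz 9.352406857688734 w 0.022991291048614998 [ 0.54983568 -0.09336377  0.11627562] q [-0.14  0.61  0.32  2.09 -0.38  0.51  0.47]
3 0; 6 0; 8.5 0; 11.5 -0.5
```

Call:
move_arm(deltas="3 0 0 0 0 0 -0.7; 4 0 0 0 0 0 -0.7")

```text
time: 14.15
tool_pos: [0.5535, -0.0928, 0.1163]
eef_rot: [-0.0, 1.0, 0.005, -0.004]
wrist_force: [-8.7, -2.8, 10.5]
grip_width: 0.023
```

```bash
python3 st.py 510
```

```text
t 14.15 R 0.054729227719631623 th_meas 144.44966051099306 drag 8.961361107200345 rad -1.7898162724155946 fz 10.512639406919465 w 0.022985043302246284 [ 0.55345161 -0.09281723  0.11625574] q [-0.15  0.61  0.32  2.08 -0.38  0.51  0.47]
```

Call:
move_arm(deltas="-1 0 0 0 0 0 0.2; -1 0 0 0 0 0 0.2; -1 0 1 0 0 0 0.2; -1 0 30 0 0 0 0.2; -1 0 70 0 0 0 0.2; -1 0 110 0 0 0 0.2; -1 0 110 0 0 0 0.2; -1 0 110 0 0 0 0.2")

```text
time: 15.15
tool_pos: [0.5573, -0.0913, 0.2259]
eef_rot: [-0.0, 1.0, 0.006, -0.0]
wrist_force: [0.1, -0.4, 0.2]
grip_width: 0.0513
```

```bash
python3 - <<'E'
from h import *
o=r.get_obs();print(o['time'],o['tool_pos'],o['wrist_force'],o['grip_width'])
d={n:cam(n,n+'13.png') for n in('wrist','side','top')}
s=d['side']['image'][140:290,230:360];s=cv2.resize(s,(230,265));
im=np.zeros((420,790,3),np.uint8);im[:,:560]=d['wrist']['image'];im[:265,560:]=s
cv2.imwrite('pics/c13.png',im[:,:,::-1])
E
```

```text
15.15 [ 0.55725697 -0.09129883  0.22586571] [ 0.09242567 -0.37977081  0.24481319] 0.051300958937754694
```

View pics/c13.png

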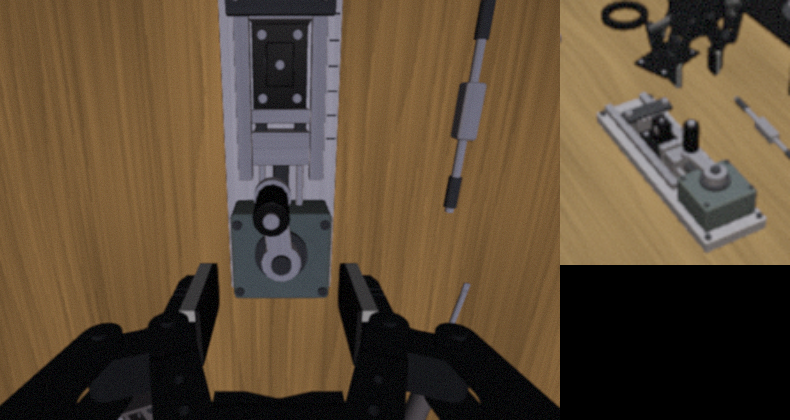

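View pics/top13.png

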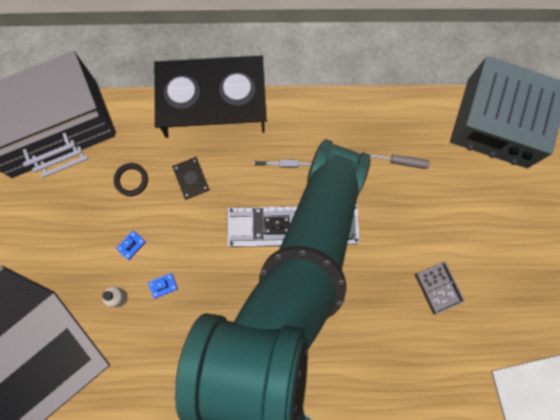

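```bash
python3 - <<'E'
from h import *
c=cam('wrist')
im=c['image'];cv2.imwrite('pics/z14.png',cv2.resize(im[0:290,210:350],None,fx=4,fy=2.06,interpolation=cv2.INTER_CUBIC)[:,:,::-1])
print('bracket far/near (z.034)',onz(c,[[280,20],[280,110]],.034)[:,1],'stop top',onz(c,[[280,13]],.066)[:,1],'holes',onz(c,[[262,35],[298,35],[262,98],[298,98]],.034)[:,:2].round(4).tolist())
h=onz(c,[[282,265]],.087)[0];g=onz(c,[[271,220]],.131)[0];v=g-h
print(h,g,'theta',(-119.1-np.degrees(np.arctan2(v[1],v[0])))%360)
E
```

```text
bracket far/near (z.034) [ 0.03608734 -0.03160748] stop top [0.03562892] holes [[0.5425, 0.0253], [0.5706, 0.0255], [0.5423, -0.0222], [0.5718, -0.0219]]
[ 0.55987961 -0.14636821  0.087     ] [ 0.55198409 -0.09224243  0.131     ] theta 142.60060435352295
```

View pics/z14.png

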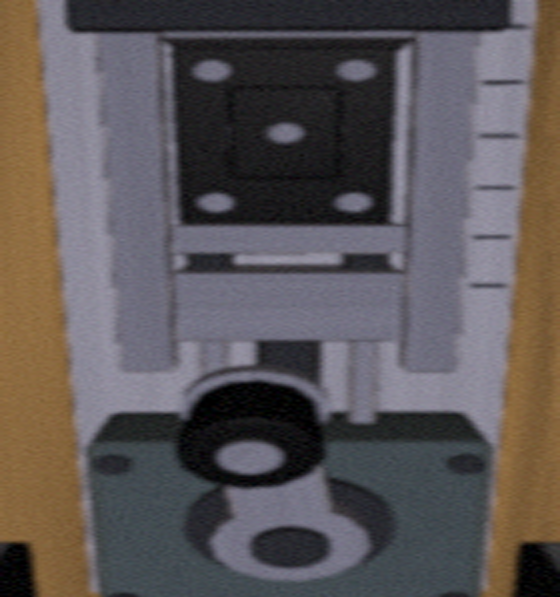

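The picture shows the bracket flat and square in the channel. Its far end is at the stop (y 36.1 mm against 35.6 mm), the pad is on its near end, and the crank has stayed where I left it.

```bash
python3 -c "
from cell import r
print(r.hand_in(), r.get_obs()['time'])"
```

```text
the job is handed in; nothing more can be done
the job is handed in; nothing more can be done
```

I stood the black bracket on the fixture bed, lengthwise between the jaws. I then wound the crank clockwise about 505° (8.8 rad) by its grip, let go, backed the arm clear, and handed in at about 15 s.

- **Snugness:** the crank pulled 4.7–4.9 N running free and 9.0 N at the end. That is 4.1–4.3 N harder, against the 4 N asked and the 8 N crush limit. Single force readings scatter by roughly 0.5 N.
- **Position:** the last wrist picture shows the bracket flat and square between the rails. Its far end measures y = 36.1 mm and the stop face 35.6 mm, which agree within the 2 mm camera calibration. The pad is on its near end.
- **After letting go:** the crank reads 142.6° in the picture and 144.4° at release, which is within measuring error. The wrist force is near zero.
- **Other things on the bench:** the arm touched none of them. In the last top view those I could see, including both blue look-alikes, are where they were; the arm hid part of the tap wrench.
- **Disagreements:** the top and wrist cameras differed by about 3 mm on the fixture's centreline. I set the bracket down by the closer wrist view. The hand also pushed up to 11 N along the grip's axis while cranking, which I eased by raising it 1 mm, though it was back near 10 N by the end.

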